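Select the drive speed of a pottery trimming wheel and start it

TASK

Put the trimming wheel into the gear with the green marker: pull the sprung red selector knob up, turn it that way, and feel for the notch near the green marker without forcing the pin, until the knob snaps fully down. Then press the yellow start button all the way in once the knob is seated, and let go of everything. Do not let the knob drop into the orange gear, and do not disturb the cup on the wheel, the jar, the scraper or the wooden batten.

Things in the scene. Friction and masses are not known exactly. Their poses are not given: they have to be found in the camera images.
- selector: Fixed boss under the knob on the blue box. Origin on the knob's vertical axis at deck level (70 mm above the table), z up, x = neutral direction (selector_turn zero). The markers stand at +60 and -60 deg from x, 66 mm from the axis. The knob's pin rides on a hidden notch ring (34 mm radius): a wide neutral recess (0.1 to 0.6 rad free turn either side), a land, one narrow gear notch each side.
- selector_grip (a point): Point to grip, on the knob's axis in its red T-bar: 64 mm long, 16 mm wide (pinch across the 16 mm), 28 mm high; 10 mm below the bar's top, 18 mm above its underside, 30 mm above the top of the black skirt disc (86 mm across) under it; 58 mm above the deck when down. x along the bar to the pointer. Turns and lifts with the knob.
- pointer_tip (a point): Tip of the white pointer at the edge of the black skirt disc, 50 mm from the knob's axis, in line with the red bar. Shows which way the knob points.
- selector_turn (a joint): Knob angle (rad): 0 = neutral, + = counter-clockwise from above, stops at +-1.7; starts near 0. Gear notches near +1.05 and -1.05, each with only 0.035 rad play either way for the 7 mm pin; the ring is clamped by hand, so both notches sit together 0.06 to 0.27 rad off the markers, unseen. Lands about 0.4 rad wide lie on both sides of each notch. Friction 0.03 N m.
- selector_lift (a joint): How far the knob is up (m): 0 = fully down, 0.016 = upper stop. Spring and weight pull down 7 N (down) to 12 N (top). Above 0.008 the pin clears the lands; let down on a land it rests at 0.008. Let loose over a notch, or nudged round loosely held until over it, it snaps to 0. Turning on then forces the pin against the notch wall: keep pin force on the ring under 25 N (10 N at rest on a land).
- machine: Blue drive box of the trimming wheel, 180 x 360 x 70 mm, fixed. Origin under its centre. The selector stands 90 mm to its -y side, the round aluminium wheel head (164 mm across, face 94 mm above the table) 90 mm to its +y side. It carries the notch ring.
- green_marker: Green disc, 18 mm across, 10 mm high, fixed on the deck 66 mm from the knob's axis: marks the wanted gear. Origin at the centre of its underside. It may be on either side of the neutral direction.
- orange_marker: Orange disc of the same size at the other gear. Origin at the centre of its underside.
- start (a joint): Travel of the start button (m): 0 = out, 0.006 = fully pressed. It springs back by itself; about 5 N presses it fully.
- start_top (a point): Centre of the top face of the yellow start button, 32 mm across, which faces up on a fixed grey box (100 x 90 x 50 mm); about 72 mm above the table when out. It goes straight down.
- cup: Brown clay cup, 84 mm across, 70 mm high, standing loose in the middle of the wheel head. Origin at the centre of its underside. Leave alone.
- jar: Amber jar, 56 mm across, 85 mm high, behind the start box. Leave alone.
- clay_knife: Broad flat scraper, 190 mm long, lying near the robot. Leave alone.
- batten: Wooden batten 60 x 180 x 30 mm. Leave alone.
Mind the look-alikes: they are no part of the job. Of the things that look like the part that bears start, take the one that is nearest to the robot's base at the start.

How it is judged:
By the outcome, as a careful person would: the job done as asked, in the order asked, and still so for the second after the job is handed in, with the robot touching nothing.
It also fails if it takes over 58 s, if anything falls off the work surface, if the arm or the gripper's body presses on something with over 40 N, if the wrist force passes 120 N, or if a joint passes its speed limit or range.

ROBOT

A 6-joint arm with a two-finger parallel gripper is mounted at the origin on the work surface. World frame = base frame: x ahead of the robot, y to its left, z up, the work surface at z = 0. Lengths are in m, angles in rad, forces in N, time in s.
With the tool pointing down it reaches from about 0.35 to 0.775 m from the base axis. Payload 7.3 kg.
Tool frame: the origin (TCP) lies midway between the tips of the shut fingers; the grasp point (between the pads) lies 19 mm behind it (robot.grip_depth is the z of the grasp point in the tool frame, in m); z points along the fingers, y is the line along which they close (so a half turn about z gives the same grasp; the last joint's range is limited). The gripper opens to 92 mm and grips with 3 to 60 N. Pads are 19 mm wide; open, the fingers measure 130 mm over their backs; the gripper's body (75 mm by 190 mm) begins 47 mm behind the grasp point.
Start: joints at [1.014, 0.342, 1.524, -0, 1.275, -0.146], TCP at [0.21, 0.481, 0.227] pointing down, gripper open.
Joint ranges: [-2.53, 2.53], [-0.77, 2.02], [0.04, 2.7], [-1, 4.14], [0.28, 2.66], [-3.11, 3.11]. Speed limits (rad/s): [2.57, 2.57, 3.14, 3.14, 3.14, 3.14].

INTERFACE

Orientations are given as [roll, pitch, yaw] about the fixed x, y, z axes, in that order (R = Rz(yaw) Ry(pitch) Rx(roll)).
In Python, from cell import robot, viewer gives the robot as it stands.
- The arm moves only by the tool step_arm, never from a script. Its argument "increments" is a list of rows, each an object with "delta_pos": the shift along the tool's x, y, z in cm, a list of three; "dr": the turn, a rotation vector about the tool's x, y, z in degrees, a list of three; "fingers": the closure, from -1 (fully open) to 1 (shut), so that 0 is half open. In form: [{"delta_pos": [tx, ty, tz], "dr": [wx, wy, wz], "fingers": fingers}, ...]. A call has exactly 5 rows; each row is the pose to reach, as a shift and turn from the pose commanded when the call began, along the tool's axes at that moment; what a row does not reach only later rows make up. A row lasts 1/8 s, in which the tool goes at most 62.5 mm and 10.7 degrees, less where a joint would pass 70% of its speed; a pose out of reach is approached as far as the arm can. A call with a gripper value outside its range is refused whole. The fingers move at their own pace and stop on an object; "newtons" is the grip in N (left out, the last holds). Time passes only in rows, so rows that repeat a pose let the fingers close, or fill a call up. It gives the time, the measured TCP pose, the force, the opening and the grip force at its end, in the units of the state.
- robot.observe(): the state, without advancing time (a new reading comes with each control period).
- viewer.read_camera(name): name is "side" or "top"; returns the picture (400x640x3 uint8, red, green, blue); there is no depth.
- viewer.camera_params(name): a dict with "K" (3x3 intrinsics, pixels), "T" (4x4, takes a point from camera to world coordinates). Camera axes: x right, y down, z forward; pixel columns grow to the right and rows downward; lengths in m; the calibration is good to about 2 mm. A picture is of the moment at which its call begins. camera_params takes no time and is no camera call.
- robot.hand_in(): hands the job in; it is judged then, once.
The state is a dict: "time": time; "qpos": joint angles; "qvel": joint speeds; "joint_efforts": joint torques, N m; "tool_pos": TCP position; "tool_rot": TCP orientation; "contact_force": force on the tool from outside, world axes, zero at the start; "torque": the same for the moment, N m; "opening": finger opening in m; "grip_force": force on a finger pad.
Only numpy, scipy, OpenCV 4.12 (cv2) and the standard library are available. Lean on these libraries where they do the work, as an engineer would, in place of code of your own. Each camera call takes 0.05 s, during which the arm holds its last target. There are 200 camera calls.

## Working session

There is one attempt and no reset: what is moved stays moved. The work goes in short steps, Python scripts to look and compute and a tool call to move; the robot and the scene stay as the last step left them, time stands still between calls to the robot, and variables do not carry over. Pictures are saved under pics/ and viewed, at most 10 in all, crops included, and the job is handed in when it is done.

Besides the shell and the picture viewer there is one more tool, called after "Call:" as a command line: name --argument value ..., lists and objects as JSON in quotes. step_arm: Moves the arm, as the interface text tells. Its arguments: {"type":"object","properties":{"increments":{"type":"array"},"newtons":{"type":"number"}},"required":["increments"]}

```bash
mkdir -p pics
cat > h.py <<'E'
import numpy as np, cv2
from cell import robot, viewer
def ray(name,u,v,z):
    P=viewer.camera_params(name);K=np.array(P["K"]);T=np.array(P["T"])
    d=T[:3,:3]@np.linalg.solve(K,[u,v,1.]);o=T[:3,3]
    return o+d*(z-o[2])/d[2]
def proj(name,p):
    P=viewer.camera_params(name);K=np.array(P["K"]);T=np.array(P["T"])
    c=K@(T[:3,:3].T@(np.array(p)-T[:3,3]));return c[:2]/c[2]
def snap(name,f=None):
    im=cv2.cvtColor(np.array(viewer.read_camera(name)),cv2.COLOR_RGB2BGR)
    if f: cv2.imwrite("pics/"+f,im)
    return im
E
python3 - <<'E'
from h import *
for n in ("top","side"):
    snap(n,n+"0.png"); P=viewer.camera_params(n); print(n,np.round(P["T"],3).tolist(),np.round(P["K"],1).tolist())
print(robot.observe(), robot.grip_depth)
E
```

```text
top [[0.017, -0.994, 0.108, 0.427], [-0.999, -0.021, -0.039, -0.094], [0.041, -0.107, -0.993, 1.014], [0.0, 0.0, 0.0, 1.0]] [[389.6, 0.0, 320.9], [0.0, 389.6, 202.6], [0.0, 0.0, 1.0]]
side [[0.948, -0.222, 0.229, 0.155], [-0.319, -0.608, 0.728, -1.267], [-0.022, -0.763, -0.646, 1.104], [0.0, 0.0, 0.0, 1.0]] [[514.0, 0.0, 326.3], [0.0, 514.0, 208.3], [0.0, 0.0, 1.0]]
{'time': 0.1, 'qpos': array([ 1.01401902e+00,  3.42621861e-01,  1.52494587e+00,  1.36362478e-06,
        1.27543374e+00, -1.45995962e-01]), 'qvel': array([-2.27233370e-06, -6.79438317e-04, -1.91767715e-03,  1.20400294e-03,
        1.90870820e-03,  3.46400599e-04]), 'joint_efforts': array([ 7.83170217e-04, -4.32006848e+01, -2.44694746e+01,  7.17415893e-02,
        5.27692284e-02, -4.51823053e-05]), 'tool_pos': array([0.20941738, 0.48100385, 0.22612215]), 'tool_rot': array([-3.14019901e+00, -2.06242242e-04,  2.73081077e+00]), 'contact_force': array([-0.95844029, -0.21672873,  0.46001398]), 'torque': array([-0.01354289,  0.04365554,  0.04801422]), 'grip_force': 0.0, 'opening': 0.09201114591981178} -0.0188
```

View pics/top0.png

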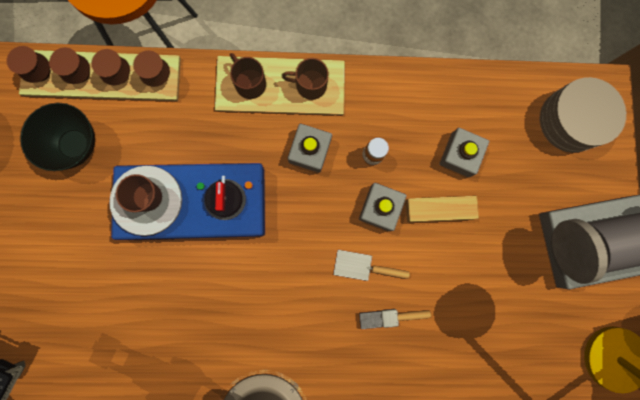

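View pics/side0.png

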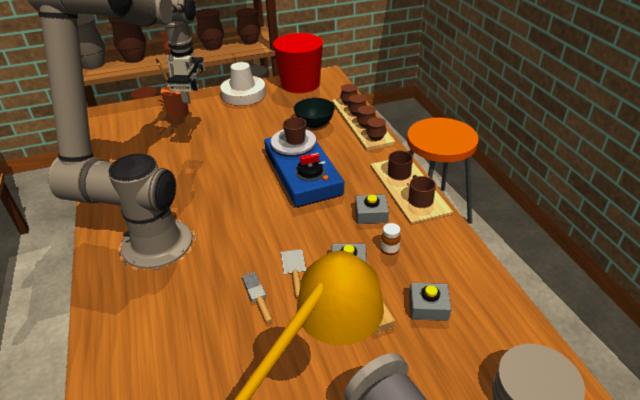

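The top view shows the knob at (223,198), green marker at (200,186) and orange at (249,185). The candidate start boxes are A (310,145), B (470,150) and C (386,206). C looks lowest in the image, so nearest the base, and has the jar behind it. I'll measure and confirm that in a crop.

Run:
```python
from h import *
im=cv2.imread("pics/top0.png")
hsv=cv2.cvtColor(im,cv2.COLOR_BGR2HSV)
def blobs(lo,hi,roi,z,nm,mn=8):
    m=cv2.inRange(hsv,np.array(lo),np.array(hi)); k=np.zeros_like(m); u0,v0,u1,v1=roi;k[v0:v1,u0:u1]=m[v0:v1,u0:u1]
    n,l,s,c=cv2.connectedComponentsWithStats(k)
    for i in range(1,n):
        if s[i,4]>=mn:
            p=ray("top",*c[i],z);print(nm,c[i].round(1),s[i].tolist(),p.round(4),"r",np.hypot(*p[:2]).round(3))
blobs((22,150,120),(35,255,255),(270,110,520,240),.072,"yellow")
blobs((40,100,60),(85,255,255),(180,165,265,240),.08,"green",4)
blobs((6,150,130),(20,255,255),(230,165,265,240),.08,"orange",4)
blobs((0,180,100),(4,255,255),(190,165,260,240),.138,"redtop")
blobs((0,0,150),(180,60,255),(205,165,245,240),.10,"white",4)
blobs((105,120,60),(125,255,255),(90,150,280,250),.07,"blue",200)
a=cv2.resize(im[160:245,170:280],None,fx=5,fy=5,interpolation=cv2.INTER_CUBIC)
b=cv2.resize(im[110:240,280:500],None,fx=2.5,fy=2.5,interpolation=cv2.INTER_CUBIC)
a=cv2.resize(a,(330,255)) if 0 else a
out=np.zeros((425+0,550,3),np.uint8); cv2.imwrite("pics/cropA.png",a); cv2.imwrite("pics/cropB.png",b)
```

```text
yellow [309.9 143.5] [304, 138, 13, 12, 129] [ 0.6755 -0.1018  0.072 ] r 0.683
yellow [470.8 148.2] [465, 142, 13, 13, 128] [ 0.6747 -0.5059  0.072 ] r 0.843
yellow [385.2 205.2] [379, 199, 13, 13, 132] [ 0.5263 -0.2893  0.072 ] r 0.601
green [200.1 185.9] [197, 183, 8, 7, 44] [0.5626 0.1589 0.08  ] r 0.585
orange [263.6 165.8] [263, 165, 2, 3, 5] [0.6152 0.0093 0.08  ] r 0.615
orange [248.  184.8] [245, 182, 7, 7, 37] [0.5677 0.0451 0.08  ] r 0.57
orange [259.1 238.2] [250, 236, 15, 4, 30] [0.4403 0.0143 0.08  ] r 0.441
redtop [219.2 198.2] [215, 182, 9, 29, 184] [0.5272 0.0995 0.138 ] r 0.537
white [223.  178.7] [222, 176, 3, 7, 19] [0.578 0.101 0.1  ] r 0.587
blue [210.9 203.5] [112, 164, 152, 75, 5159] [0.5219 0.1337 0.07  ] r 0.539
```

View pics/cropA.png

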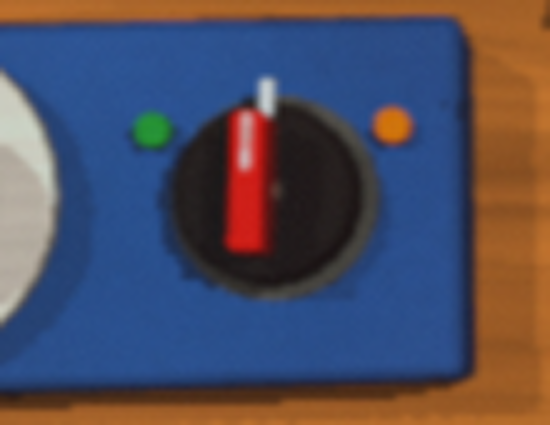

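View pics/cropB.png

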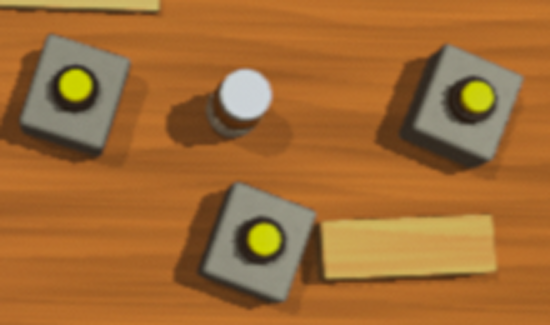

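C is the start button, at (0.526,-0.289). It is nearest the base (r=0.60 against 0.68 and 0.84), has the jar behind it and sits beside the batten. The crops show the green marker on the +y (CCW) side of the knob, and the knob near neutral. From the markers (114 mm apart, as expected) the knob axis is about (0.532,0.1005). Moving above it.

Call:
step_arm --increments '[{"delta_pos":[-9,-4.4,0],"dr":[0,0,-8],"fingers":-1},{"delta_pos":[-15,-7.4,0],"dr":[0,0,-16],"fingers":-1},{"delta_pos":[-20.6,-10.2,0],"dr":[0,0,-24],"fingers":-1},{"delta_pos":[-26,-12.8,0],"dr":[0,0,-24],"fingers":-1},{"delta_pos":[-31.3,-15.5,0],"dr":[0,0,-24],"fingers":-1}]'

```text
time: 0.72
tool_pos: [0.412, 0.2408, 0.2266]
tool_rot: [3.141, -0.0, -3.133]
contact_force: [1.0, 0.3, -0.9]
opening: 0.0917
grip_force: 0.0
```

```bash
cat >> h.py <<'E'
from scipy.spatial.transform import Rotation as Ro
def st(): 
    s=robot.observe(); print("t%.2f"%s["time"],"pos",s["tool_pos"].round(4),"rpy",np.degrees(s["tool_rot"]).round(2),"F",s["contact_force"].round(1),"M",s["torque"].round(2),"op %.4f gf %.1f"%(s["opening"],s["grip_force"]),"q6 %.2f"%s["qpos"][5]); return s
def go(p,yaw):
    s=st(); R=Ro.from_euler("xyz",s["tool_rot"]); Rt=Ro.from_euler("xyz",[np.pi,0,np.radians(yaw)])
    print("delta cm",(R.inv().apply(np.array(p)-s["tool_pos"])*100).round(2),"dr",np.degrees((R.inv()*Rt).as_rotvec()).round(2))
E
python3 - <<'E'
from h import *
im=cv2.imread("pics/top0.png");hsv=cv2.cvtColor(im,cv2.COLOR_BGR2HSV)
m=cv2.inRange(hsv,np.array((0,180,100)),np.array((4,255,255)));m[:, :205]=0;m[:,240:]=0;m[:165]=0;m[240:]=0
v,u=np.nonzero(m); P=np.array([ray("top",a,b,.138)[:2] for a,b in zip(u,v)])
w,V=np.linalg.eigh(np.cov(P.T)); d=V[:,1]*np.sign(V[0,1]); print("bar yaw",np.degrees(np.arctan2(d[1],d[0])),P.min(0),P.max(0))
go((.5315,.1005,.2262),181)
E
```

```text
bar yaw -1.67519136074075 [0.50063855 0.09070226] [0.56387014 0.10885452]
t0.72 pos [0.412  0.2408 0.2266] rpy [ 1.7999e+02 -1.0000e-02 -1.7953e+02] F [ 1.   0.3 -0.9] M [ 0.08 -0.02 -0.03] op 0.0917 gf 0.0 q6 -1.21
delta cm [-11.83 -14.12   0.03] dr [ 0.01 -0.01 -0.53]
```

Call:
step_arm --increments '[{"delta_pos":[-4,-4.7,0],"dr":[0,0,0],"fingers":-0.5},{"delta_pos":[-8,-9.4,0],"dr":[0,0,0],"fingers":-0.3},{"delta_pos":[-11.95,-14.0,0],"dr":[0,0,0.5],"fingers":-0.3},{"delta_pos":[-11.95,-14.0,4],"dr":[0,0,0.5],"fingers":-0.3},{"delta_pos":[-11.95,-14.0,5],"dr":[0,0,0.5],"fingers":-0.3}]'

```text
time: 1.35
tool_pos: [0.5302, 0.1028, 0.1741]
tool_rot: [-3.141, -0.006, 3.14]
contact_force: [0.7, 0.9, -0.1]
opening: 0.0598
grip_force: 0.0
```

Run:
```python
from h import *
go((.532,.1005,.109),180)
a=snap("side"); b=snap("top")
c=lambda im,p,w,h:cv2.resize(im[int(p[1])-h:int(p[1])+h,int(p[0])-w:int(p[0])+w],(400,400),interpolation=cv2.INTER_CUBIC)
cv2.imwrite("pics/app.png",np.hstack([c(a,proj("side",(.53,.1,.13)),45,45),c(b,proj("top",(.53,.1,.13)),50,50)]))
```

```text
t1.35 pos [0.5302 0.1028 0.1741] rpy [-179.99   -0.33  179.89] F [ 0.7  0.9 -0.1] M [0.04 0.02 0.04] op 0.0598 gf 0.0 q6 -1.52
delta cm [-0.22 -0.23  6.51] dr [-0.01 -0.33 -0.11]
```

View pics/app.png

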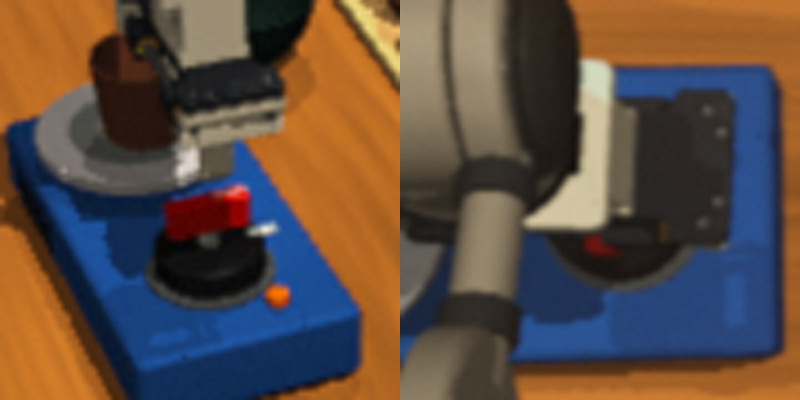

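The side view at the left shows the red bar directly below the fingers, with the pads to either side. Descending.

Call:
step_arm --increments '[{"delta_pos":[-0.1,-0.1,3],"dr":[0,0,0],"fingers":-0.3},{"delta_pos":[-0.1,-0.1,5.5],"dr":[0,0,0],"fingers":0},{"delta_pos":[-0.1,-0.1,6.4],"dr":[0,0,0],"fingers":0.3},{"delta_pos":[-0.1,-0.1,6.4],"dr":[0,0,0],"fingers":0.4},{"delta_pos":[-0.1,-0.1,6.4],"dr":[0,0,0],"fingers":0.5}]'

```text
time: 2.08
tool_pos: [0.5335, 0.1027, 0.1141]
tool_rot: [3.141, 0.002, 3.141]
contact_force: [-0.1, 0.0, 0.3]
opening: 0.0252
grip_force: 0.0
```

Run:
```python
from h import *
a=snap("side");go((.532,.1005,.109),180)
c=lambda im,p,w,h:cv2.resize(im[int(p[1])-h:int(p[1])+h,int(p[0])-w:int(p[0])+w],(600,600),interpolation=cv2.INTER_CUBIC)
cv2.imwrite("pics/down.png",c(a,proj("side",(.53,.1,.13)),45,45))
```

```text
t2.12 pos [0.5335 0.1027 0.114 ] rpy [1.7999e+02 1.3000e-01 1.7998e+02] F [-1.  -0.3  0.3] M [ 0.02 -0.01 -0.01] op 0.0240 gf 0.0 q6 -1.52
delta cm [ 0.15 -0.22  0.5 ] dr [ 0.01  0.13 -0.02]
```

View pics/down.png

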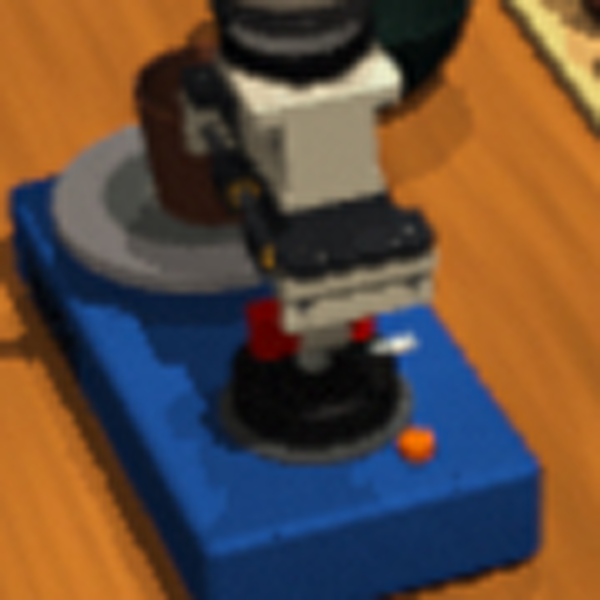

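The near finger stands in front of the bar's middle, with the bar between the pads. I'll correct y and z slightly and close gently.

Call:
step_arm --increments '[{"delta_pos":[0.1,-0.2,0.4],"dr":[0,0,0],"fingers":0.5},{"delta_pos":[0.1,-0.2,0.4],"dr":[0,0,0],"fingers":0.8},{"delta_pos":[0.1,-0.2,0.4],"dr":[0,0,0],"fingers":1},{"delta_pos":[0.1,-0.2,0.4],"dr":[0,0,0],"fingers":1},{"delta_pos":[0.1,-0.2,0.4],"dr":[0,0,0],"fingers":1}]' --newtons 8

```text
time: 2.75
tool_pos: [0.5316, 0.1006, 0.1087]
tool_rot: [3.141, -0.0, 3.141]
contact_force: [-0.7, 1.6, -0.8]
opening: 0.0161
grip_force: 8.0
```

```bash
python3 -c "
from h import *
st()"
```

```text
t2.75 pos [0.5316 0.1006 0.1087] rpy [ 1.7999e+02 -2.0000e-02  1.7997e+02] F [-0.7  1.6 -0.8] M [ 0.27  0.09 -0.01] op 0.0161 gf 8.0 q6 -1.53
```

Gripped: the opening is 16.1 mm and the side force is low. Firming up and lifting 13 mm.

Call:
step_arm --increments '[{"delta_pos":[0,0,0],"dr":[0,0,0],"fingers":1},{"delta_pos":[0,0,-0.4],"dr":[0,0,0],"fingers":1},{"delta_pos":[0,0,-0.9],"dr":[0,0,0],"fingers":1},{"delta_pos":[0,0,-1.25],"dr":[0,0,0],"fingers":1},{"delta_pos":[0,0,-1.25],"dr":[0,0,0],"fingers":1}]' --newtons 30

```text
time: 3.38
tool_pos: [0.5316, 0.1005, 0.1211]
tool_rot: [3.141, -0.001, 3.141]
contact_force: [2.2, 1.6, -11.2]
opening: 0.0159
grip_force: 30.0
```

Run:
```python
from h import *
a=snap("side");st()
c=lambda im,p,w,h:cv2.resize(im[int(p[1])-h:int(p[1])+h,int(p[0])-w:int(p[0])+w],(600,600),interpolation=cv2.INTER_CUBIC)
cv2.imwrite("pics/lift.png",c(a,proj("side",(.53,.1,.13)),45,45))
```

```text
t3.42 pos [0.5316 0.1005 0.121 ] rpy [ 1.7999e+02 -3.0000e-02  1.7996e+02] F [  0.4   2.1 -11. ] M [ 0.49 -0.44  0.02] op 0.0159 gf 30.0 q6 -1.53
```

The force is -11 N and TCP rose 12.4 mm, so the knob is up about 12 mm and the pin is clear. Turning CCW toward green, to just before the earliest possible notch.

Call:
step_arm --increments '[{"delta_pos":[0,0,0],"dr":[0,0,-9],"fingers":1},{"delta_pos":[0,0,0],"dr":[0,0,-18],"fingers":1},{"delta_pos":[0,0,0],"dr":[0,0,-27],"fingers":1},{"delta_pos":[0,0,0],"dr":[0,0,-36],"fingers":1},{"delta_pos":[0,0,0],"dr":[0,0,-44],"fingers":1}]'

```text
time: 4.05
tool_pos: [0.5319, 0.0999, 0.121]
tool_rot: [-3.141, -0.0, -2.37]
contact_force: [2.8, -0.5, -10.4]
opening: 0.0156
grip_force: 30.0
```

Run:
```python
from h import *
st()
```

```text
t4.05 pos [0.5319 0.0999 0.121 ] rpy [-1.7996e+02 -3.0000e-02 -1.3577e+02] F [  2.8  -0.5 -10.4] M [ 0.01 -0.53 -0.08] op 0.0156 gf 30.0 q6 -2.30
```

Lowering to land height, then loosening the grip to about 4 N so the knob rests on the land by its spring alone.

Call:
step_arm --increments '[{"delta_pos":[0,0,0.2],"dr":[0,0,0],"fingers":1},{"delta_pos":[0,0,0.38],"dr":[0,0,0],"fingers":1},{"delta_pos":[0,0,0.38],"dr":[0,0,0],"fingers":1},{"delta_pos":[0,0,0.38],"dr":[0,0,0],"fingers":1},{"delta_pos":[0,0,0.38],"dr":[0,0,0],"fingers":1}]' --newtons 4

```text
time: 4.68
tool_pos: [0.5324, 0.1003, 0.1188]
tool_rot: [-3.14, 0.002, -2.376]
contact_force: [-1.8, -0.5, 5.8]
opening: 0.0157
grip_force: 4.0
```

Run:
```python
from h import *
st()
```

```text
t4.67 pos [0.5324 0.1003 0.1188] rpy [-1.7990e+02  9.0000e-02 -1.3615e+02] F [-1.8 -0.5  5.8] M [0.02 0.34 0.06] op 0.0157 gf 4.0 q6 -2.29
```

Call:
step_arm --increments '[{"delta_pos":[0,0,-0.1],"dr":[0,0,0],"fingers":1},{"delta_pos":[0,0,-0.1],"dr":[0,0,-2],"fingers":1},{"delta_pos":[0,0,-0.1],"dr":[0,0,-4],"fingers":1},{"delta_pos":[0,0,-0.1],"dr":[0,0,-6],"fingers":1},{"delta_pos":[0,0,-0.1],"dr":[0,0,-8],"fingers":1}]'

```text
time: 5.3
tool_pos: [0.532, 0.1001, 0.1186]
tool_rot: [-3.141, 0.0, -2.232]
contact_force: [0.2, -3.5, 3.8]
opening: 0.018
grip_force: 4.4
```

Run:
```python
from h import *
a=snap("side");st();cv2.imwrite("pics/s1.png",a)
hsv=cv2.cvtColor(a,cv2.COLOR_BGR2HSV); p=proj("side",(.53,.1,.13)).astype(int)
m=cv2.inRange(hsv,np.array((0,180,60)),np.array((5,255,255)));k=np.zeros_like(m);k[p[1]-20:p[1]+25,p[0]-30:p[0]+30]=255;m&=k
v,u=np.nonzero(m);print(p,len(u),u.min(),u.max(),v.min(),v.max(),u.mean(),v.mean())
c=lambda im,p,w,h:cv2.resize(im[p[1]-h:p[1]+h,p[0]-w:p[0]+w],(400,400),interpolation=cv2.INTER_CUBIC)
cv2.imwrite("pics/cmp1.png",np.hstack([cv2.resize(cv2.imread("pics/lift.png"),(400,400)),c(a,proj("side",(.53,.1,.13)).astype(int),45,45)]))
```

```text
t5.35 pos [0.532  0.1001 0.1186] rpy [-179.96    0.   -127.84] F [ 0.9 -2.8  3.8] M [-0.5  -0.1  -0.14] op 0.0182 gf 4.4 q6 -2.44
[308 156] 77 303 310 152 165 306.75324675324674 158.5974025974026
```

View pics/cmp1.png

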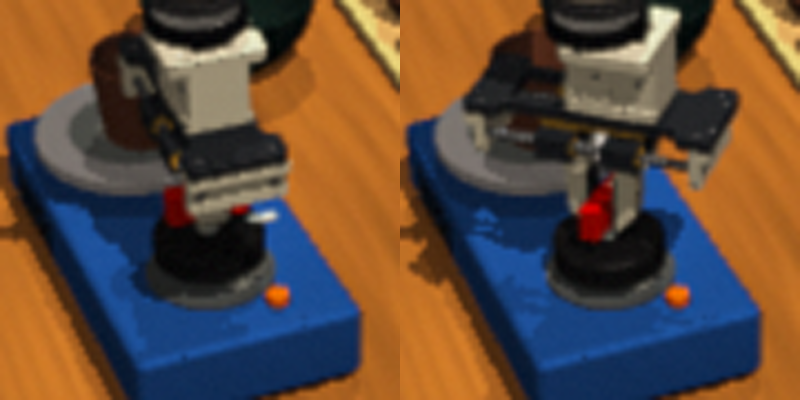

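The bar lags the pads (opening 18.2 mm, about 7° skew, torque only -0.14 N m). Pad friction is pressing the knob down on the land. I'll ease upward so that friction supports it instead.

Call:
step_arm --increments '[{"delta_pos":[0,0,-0.1],"dr":[0,0,0],"fingers":1},{"delta_pos":[0,0,-0.2],"dr":[0,0,0],"fingers":1},{"delta_pos":[0,0,-0.2],"dr":[0,0,0],"fingers":1},{"delta_pos":[0,0,-0.2],"dr":[0,0,0],"fingers":1},{"delta_pos":[0,0,-0.2],"dr":[0,0,0],"fingers":1}]'

```text
time: 5.98
tool_pos: [0.5316, 0.1003, 0.1199]
tool_rot: [3.141, -0.001, -2.235]
contact_force: [3.5, -3.5, -7.4]
opening: 0.0183
grip_force: 4.0
```

Run:
```python
from h import *
st()
```

```text
t5.97 pos [0.5316 0.1003 0.1199] rpy [ 1.7997e+02 -3.0000e-02 -1.2804e+02] F [ 3.5 -3.5 -7.4] M [-0.55 -0.55 -0.07] op 0.0183 gf 4.0 q6 -2.43
```

```bash
cat >> h.py <<'E'
def crop6(im):
    p=proj("side",(.53,.1,.13)).astype(int);return cv2.resize(im[p[1]-45:p[1]+45,p[0]-45:p[0]+45],(600,600),interpolation=cv2.INTER_CUBIC)
def low(c6):  # bottom edge of black skirt above the grey rim, in 600-crop rows, at several columns
    g=cv2.GaussianBlur(c6.max(2),(9,9),0).astype(float); r=[]
    for u in range(260,380,20):
        col=g[380:480,u-4:u+5].mean(1); d=np.diff(col); r.append(380+int(np.argmax(d)))
    return r
def left(c6):
    g=c6.max(2); return [(v,int(np.nonzero(g[v,200:420]<70)[0].min()+200) if (g[v,200:420]<70).any() else None) for v in range(330,440,10)]
E
python3 - <<'E'
from h import *
for n,c in (("down0",cv2.imread("pics/down.png")),("side0",crop6(cv2.imread("pics/side0.png"))),("lift12",cv2.imread("pics/lift.png")),("s1",crop6(cv2.imread("pics/s1.png"))),("now",crop6(snap("side","s2.png")))):
    print(n,low(c),left(c))
E
```

```text
down0 [457, 464, 466, 466, 465, 459] [(330, 244), (340, 242), (350, 232), (360, 228), (370, 227), (380, 225), (390, 212), (400, 209), (410, 209), (420, 203), (430, 212)]
side0 [458, 466, 467, 467, 464, 460] [(330, None), (340, 247), (350, 238), (360, 234), (370, 232), (380, 224), (390, 224), (400, 224), (410, 224), (420, 224), (430, 229)]
lift12 [457, 465, 465, 465, 463, 459] [(330, 232), (340, 228), (350, 224), (360, 224), (370, 225), (380, 225), (390, 219), (400, 209), (410, 203), (420, 201), (430, 206)]
s1 [457, 465, 465, 464, 464, 458] [(330, 237), (340, 231), (350, 226), (360, 225), (370, 225), (380, 225), (390, 221), (400, 219), (410, 225), (420, 224), (430, 228)]
now [457, 464, 465, 465, 464, 423] [(330, 237), (340, 231), (350, 226), (360, 225), (370, 225), (380, 225), (390, 220), (400, 219), (410, 225), (420, 224), (430, 228)]
```

The skirt edge shows the knob at about 8 mm, resting on the land. 4 N is simply too weak to turn it against land friction. New plan: open slightly, regrip at 15 N, turn in 3° steps and let loose after each. The most torque 15 N can pass is 0.28 N m, or about 8 N on the pin. First I open, go back to the bar's angle (about 46°), lower and regrip.

Call:
step_arm --increments '[{"delta_pos":[0,0,0],"dr":[0,0,0],"fingers":0.5},{"delta_pos":[0,0,0.25],"dr":[0,0,6],"fingers":0.5},{"delta_pos":[0,0,0.25],"dr":[0,0,6],"fingers":1},{"delta_pos":[0,0,0.25],"dr":[0,0,6],"fingers":1},{"delta_pos":[0,0,0.25],"dr":[0,0,6],"fingers":0.55}]' --newtons 15

```text
time: 6.65
tool_pos: [0.5316, 0.1008, 0.1181]
tool_rot: [3.141, 0.0, -2.338]
contact_force: [0.0, -0.2, -0.1]
opening: 0.0196
grip_force: 0.0
```

```bash
cat >> h.py <<'E'
def lift_est(f=None):
    im=snap("side",f)
    l=dict(left(crop6(im))); print([l[v] for v in (330,340,350,360)],"(down 244 242 232 228; land 237 231 226 225; lift12 232 228 224 224)")
E
python3 - <<'E'
from h import *
lift_est();st()
E
```

```text
[238, 231, 226, 225] (down 244 242 232 228; land 237 231 226 225; lift12 232 228 224 224)
t6.70 pos [0.5315 0.1008 0.1181] rpy [ 1.7995e+02  1.0000e-02 -1.3399e+02] F [-0.1  0.6 -0.5] M [0.04 0.05 0.  ] op 0.0203 gf 0.0 q6 -2.33
```

Free and still on the land. Stepping 3° at a time.

Call:
step_arm --increments '[{"delta_pos":[0,0,0],"dr":[0,0,0],"fingers":1},{"delta_pos":[0,0,0],"dr":[0,0,-1.5],"fingers":1},{"delta_pos":[0,0,0],"dr":[0,0,-3],"fingers":1},{"delta_pos":[0,0,0],"dr":[0,0,-3],"fingers":1},{"delta_pos":[0,0,0],"dr":[0,0,-3],"fingers":0.55}]'

```text
time: 7.32
tool_pos: [0.5314, 0.1009, 0.1178]
tool_rot: [3.14, 0.0, -2.287]
contact_force: [0.5, -0.5, -0.3]
opening: 0.0197
grip_force: 0.0
```

```bash
python3 -c "
from h import *
lift_est();st()"
```

```text
[238, 231, 227, 225] (down 244 242 232 228; land 237 231 226 225; lift12 232 228 224 224)
t7.38 pos [0.5313 0.1009 0.1178] rpy [ 1.7992e+02 -1.0000e-02 -1.3103e+02] F [-0.6  0.5 -0.1] M [0.09 0.1  0.  ] op 0.0205 gf 0.0 q6 -2.38
```

Call:
step_arm --increments '[{"delta_pos":[0,0,0],"dr":[0,0,0],"fingers":1},{"delta_pos":[0,0,0],"dr":[0,0,-1.5],"fingers":1},{"delta_pos":[0,0,0],"dr":[0,0,-3],"fingers":1},{"delta_pos":[0,0,0],"dr":[0,0,-3],"fingers":1},{"delta_pos":[0,0,0],"dr":[0,0,-3],"fingers":0.55}]'

```text
time: 8.0
tool_pos: [0.5312, 0.1009, 0.1179]
tool_rot: [3.14, -0.0, -2.235]
contact_force: [-0.3, -0.6, 0.5]
opening: 0.0198
grip_force: 0.0
```

```bash
python3 -c "
from h import *
lift_est();st()"
```

```text
[237, 231, 227, 225] (down 244 242 232 228; land 237 231 226 225; lift12 232 228 224 224)
t8.05 pos [0.5311 0.1009 0.1178] rpy [ 1.7991e+02 -1.0000e-02 -1.2804e+02] F [-0.6  0.1  0.2] M [ 0.1   0.07 -0.03] op 0.0205 gf 0.0 q6 -2.43
```

Now at 52°, still on the land. Continuing.

Call:
step_arm --increments '[{"delta_pos":[0,0,0],"dr":[0,0,0],"fingers":1},{"delta_pos":[0,0,0],"dr":[0,0,-1.5],"fingers":1},{"delta_pos":[0,0,0],"dr":[0,0,-3],"fingers":1},{"delta_pos":[0,0,0],"dr":[0,0,-3],"fingers":1},{"delta_pos":[0,0,0],"dr":[0,0,-3],"fingers":0.55}]'

```text
time: 8.68
tool_pos: [0.5312, 0.1009, 0.1178]
tool_rot: [3.14, -0.0, -2.182]
contact_force: [0.7, 0.9, 0.1]
opening: 0.0196
grip_force: 0.0
```

```bash
python3 -c "
from h import *
lift_est();st()"
```

```text
[237, 231, 227, 225] (down 244 242 232 228; land 237 231 226 225; lift12 232 228 224 224)
t8.72 pos [0.5311 0.101  0.1178] rpy [ 1.7990e+02 -1.0000e-02 -1.2504e+02] F [-0.4  0.1 -0. ] M [ 0.1   0.08 -0.01] op 0.0200 gf 0.0 q6 -2.49
```

Call:
step_arm --increments '[{"delta_pos":[0,0,0],"dr":[0,0,0],"fingers":1},{"delta_pos":[0,0,0],"dr":[0,0,-1.5],"fingers":1},{"delta_pos":[0,0,0],"dr":[0,0,-3],"fingers":1},{"delta_pos":[0,0,0],"dr":[0,0,-3],"fingers":1},{"delta_pos":[0,0,0],"dr":[0,0,-3],"fingers":0.55}]'

```text
time: 9.35
tool_pos: [0.5311, 0.1009, 0.1178]
tool_rot: [3.14, -0.0, -2.13]
contact_force: [-0.9, 0.8, 0.2]
opening: 0.0198
grip_force: 0.0
```

```bash
python3 -c "
from h import *
lift_est();st()"
```

```text
[237, 231, 226, 225] (down 244 242 232 228; land 237 231 226 225; lift12 232 228 224 224)
t9.40 pos [0.531  0.1009 0.1178] rpy [ 1.7989e+02 -1.0000e-02 -1.2204e+02] F [0.6 0.  0.2] M [0.12 0.09 0.01] op 0.0201 gf 0.0 q6 -2.54
```

Call:
step_arm --increments '[{"delta_pos":[0,0,0],"dr":[0,0,0],"fingers":1},{"delta_pos":[0,0,0],"dr":[0,0,-1.5],"fingers":1},{"delta_pos":[0,0,0],"dr":[0,0,-3],"fingers":1},{"delta_pos":[0,0,0],"dr":[0,0,-3],"fingers":1},{"delta_pos":[0,0,0],"dr":[0,0,-3],"fingers":0.55}]'

```text
time: 10.02
tool_pos: [0.531, 0.1009, 0.1178]
tool_rot: [3.14, -0.0, -2.078]
contact_force: [-0.9, -0.2, 0.3]
opening: 0.0198
grip_force: 0.0
```

```bash
python3 -c "
from h import *
lift_est();st()"
```

```text
[237, 231, 227, 226] (down 244 242 232 228; land 237 231 226 225; lift12 232 228 224 224)
t10.07 pos [0.5309 0.1009 0.1178] rpy [ 1.7989e+02 -1.0000e-02 -1.1904e+02] F [ 0.8 -1.   0.4] M [0.06 0.11 0.04] op 0.0201 gf 0.0 q6 -2.59
```

Call:
step_arm --increments '[{"delta_pos":[0,0,0],"dr":[0,0,0],"fingers":1},{"delta_pos":[0,0,0],"dr":[0,0,-1.5],"fingers":1},{"delta_pos":[0,0,0],"dr":[0,0,-3],"fingers":1},{"delta_pos":[0,0,0],"dr":[0,0,-3],"fingers":1},{"delta_pos":[0,0,0],"dr":[0,0,-3],"fingers":1}]'

```text
time: 10.7
tool_pos: [0.5321, 0.1003, 0.118]
tool_rot: [-3.141, 0.0, -2.025]
contact_force: [4.7, -2.7, -3.0]
opening: 0.016
grip_force: 15.0
```

```bash
python3 -c "
from h import *
lift_est('s5.png');st()
c=crop6(cv2.imread('pics/s5.png'));cv2.imwrite('pics/s5c.png',c)"
```

```text
[237, 231, 227, 225] (down 244 242 232 228; land 237 231 226 225; lift12 232 228 224 224)
t10.75 pos [0.5322 0.1003 0.1179] rpy [-1.7995e+02  2.0000e-02 -1.1601e+02] F [ 3.7 -2.5 -2.7] M [-0.44 -0.72 -0.09] op 0.0160 gf 15.0 q6 -2.64
```

View pics/s5c.png

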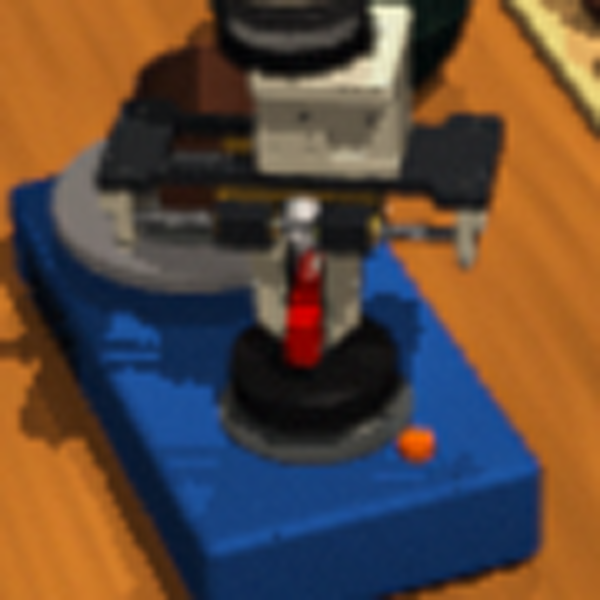

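The bar is aligned in the pads at 64° (opening 16.0 mm), knob still up on the land. The notch must lie beyond the marker. Releasing here and continuing.

Call:
step_arm --increments '[{"delta_pos":[0,0,0],"dr":[0,0,0],"fingers":0.55},{"delta_pos":[0,0,0],"dr":[0,0,0],"fingers":0.55},{"delta_pos":[0,0,0],"dr":[0,0,0],"fingers":0.55},{"delta_pos":[0,0,0],"dr":[0,0,0],"fingers":1},{"delta_pos":[0,0,0],"dr":[0,0,0],"fingers":1}]'

```text
time: 11.38
tool_pos: [0.5323, 0.1003, 0.118]
tool_rot: [-3.141, 0.0, -2.025]
contact_force: [2.6, -1.3, -0.3]
opening: 0.0158
grip_force: 15.0
```

```bash
python3 -c "
from h import *
lift_est();st()"
```

```text
[238, 231, 227, 226] (down 244 242 232 228; land 237 231 226 225; lift12 232 228 224 224)
t11.43 pos [0.5323 0.1003 0.118 ] rpy [-1.7994e+02  2.0000e-02 -1.1604e+02] F [ 2.3 -2.  -1.1] M [-0.21 -0.43 -0.02] op 0.0159 gf 15.0 q6 -2.64
```

Call:
step_arm --increments '[{"delta_pos":[0,0,0],"dr":[0,0,-1.5],"fingers":1},{"delta_pos":[0,0,0],"dr":[0,0,-3],"fingers":1},{"delta_pos":[0,0,0],"dr":[0,0,-3],"fingers":1},{"delta_pos":[0,0,0],"dr":[0,0,-3],"fingers":0.55},{"delta_pos":[0,0,0],"dr":[0,0,-3],"fingers":0.55}]'

```text
time: 12.05
tool_pos: [0.5309, 0.1008, 0.1178]
tool_rot: [3.14, -0.0, -1.973]
contact_force: [-0.9, -0.3, 1.3]
opening: 0.0204
grip_force: 0.0
```

```bash
python3 -c "
from h import *
lift_est();st()"
```

```text
[237, 231, 227, 225] (down 244 242 232 228; land 237 231 226 225; lift12 232 228 224 224)
t12.10 pos [0.5311 0.1008 0.1178] rpy [ 1.7992e+02 -1.0000e-02 -1.1302e+02] F [ 0.8 -0.2 -0.7] M [0.13 0.06 0.  ] op 0.0205 gf 0.0 q6 -2.69
```

Call:
step_arm --increments '[{"delta_pos":[0,0,0],"dr":[0,0,0],"fingers":1},{"delta_pos":[0,0,0],"dr":[0,0,-1.5],"fingers":1},{"delta_pos":[0,0,0],"dr":[0,0,-3],"fingers":1},{"delta_pos":[0,0,0],"dr":[0,0,-3],"fingers":1},{"delta_pos":[0,0,0],"dr":[0,0,-3],"fingers":0.55}]'

```text
time: 12.72
tool_pos: [0.5311, 0.1007, 0.1178]
tool_rot: [3.14, -0.0, -1.92]
contact_force: [0.1, -0.9, -0.2]
opening: 0.0199
grip_force: 0.0
```

```bash
python3 -c "
from h import *
lift_est();st()"
```

```text
[287, 242, 233, 228] (down 244 242 232 228; land 237 231 226 225; lift12 232 228 224 224)
t12.78 pos [0.531  0.1007 0.1178] rpy [ 1.7990e+02 -1.0000e-02 -1.1002e+02] F [0.1 0.7 0.1] M [ 0.11  0.13 -0.03] op 0.0201 gf 0.0 q6 -2.75
```

It snapped fully down at 70°, about 1.18 rad of turn, which fits the allowed range. Releasing and raising clear.

Call:
step_arm --increments '[{"delta_pos":[0,0,0],"dr":[0,0,0],"fingers":0.2},{"delta_pos":[0,0,0],"dr":[0,0,0],"fingers":0.2},{"delta_pos":[0,0,-4],"dr":[0,0,0],"fingers":0.2},{"delta_pos":[0,0,-8],"dr":[0,0,0],"fingers":0.2},{"delta_pos":[0,0,-11],"dr":[0,0,0],"fingers":0.2}]'

```text
time: 13.4
tool_pos: [0.5319, 0.1006, 0.2298]
tool_rot: [-3.14, 0.001, -1.92]
contact_force: [0.5, -0.2, -0.3]
opening: 0.0366
grip_force: 0.0
```

```bash
python3 -c "
from h import *
lift_est();go((.526,-.289,.2278),180)"
```

```text
[258, 251, 239, 234] (down 244 242 232 228; land 237 231 226 225; lift12 232 228 224 224)
t13.45 pos [0.5335 0.1006 0.2336] rpy [-1.7960e+02  1.7000e-01 -1.1002e+02] F [1.  0.6 3.1] M [0.02 0.03 0.02] op 0.0366 gf 0.0 q6 -2.75
delta cm [ 36.87 -12.64   0.56] dr [-0.24  0.4  69.97]
```

Call:
step_arm --increments '[{"delta_pos":[5.4,-1.85,0],"dr":[0,0,10],"fingers":0.5},{"delta_pos":[10.8,-3.7,0],"dr":[0,0,20],"fingers":1},{"delta_pos":[16.2,-5.55,0],"dr":[0,0,30],"fingers":1},{"delta_pos":[21.6,-7.4,0],"dr":[0,0,40],"fingers":1},{"delta_pos":[27,-9.25,0],"dr":[0,0,50],"fingers":1}]'

```text
time: 14.08
tool_pos: [0.5258, -0.1866, 0.2279]
tool_rot: [3.141, 0.0, -2.799]
contact_force: [0.8, -0.4, -0.5]
opening: 0.0005
grip_force: 0.0
```

```bash
python3 -c "
from h import *
go((.526,-.289,.15),180)
im=snap('top','knob.png');h=cv2.cvtColor(im,cv2.COLOR_BGR2HSV)
m=cv2.inRange(h,np.array((0,180,100)),np.array((4,255,255)));m[:, :200]=0;m[:,245:]=0;m[:165]=0;m[240:]=0
v,u=np.nonzero(m)
if len(u)>20:
  P=np.array([ray('top',a,b,.138)[:2] for a,b in zip(u,v)]);w,V=np.linalg.eigh(np.cov(P.T));d=V[:,1]*np.sign(V[0,1]);print('bar yaw',np.degrees(np.arctan2(d[1],d[0])),len(u))
h=cv2.cvtColor(snap('side','side3.png'),cv2.COLOR_BGR2HSV);n,l,s,c=cv2.connectedComponentsWithStats(cv2.inRange(h,np.array((24,150,120)),np.array((35,255,255))))
print([(c[i].round(1),s[i].tolist()) for i in range(1,n) if s[i,4]>15], proj('side',(.526,-.289,.072)))
cv2.imwrite('pics/k.png',cv2.resize(im[150:260,150:450],(780,286),interpolation=cv2.INTER_CUBIC))
"
```

```text
t14.07 pos [ 0.5258 -0.1866  0.2279] rpy [ 1.7999e+02  1.0000e-02 -1.6036e+02] F [ 0.8 -0.4 -0.5] M [ 0.02 -0.05 -0.  ] op 0.0005 gf 0.0 q6 -2.39
delta cm [ 3.42 -9.66  7.79] dr [2.000e-02 1.000e-02 1.964e+01]
bar yaw 72.16981736060781 163
[(array([371.6, 197.8]), [367, 195, 10, 7, 56]), (array([348.4, 248.3]), [343, 245, 12, 8, 74]), (array([431.1, 289.9]), [425, 286, 13, 9, 96])] [348.24068933 247.11348365]
```

View pics/k.png

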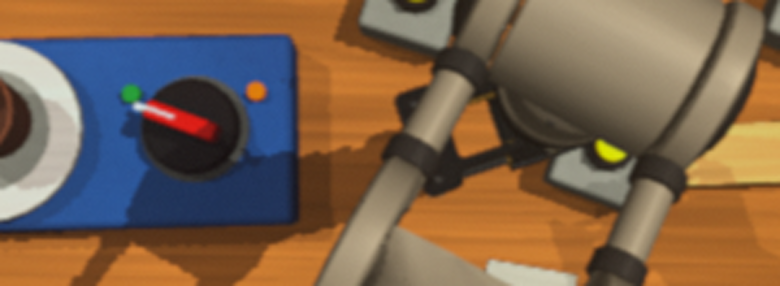

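The knob points at the green marker (about 70-72°) and sits down. The button's projection matches the side view (348,248). Moving above it and down to about 0.09.

Call:
step_arm --increments '[{"delta_pos":[1.7,-4.8,2],"dr":[0,0,10],"fingers":1},{"delta_pos":[3.4,-9.65,4],"dr":[0,0,20],"fingers":1},{"delta_pos":[3.4,-9.65,9],"dr":[0,0,20],"fingers":1},{"delta_pos":[3.4,-9.65,13.3],"dr":[0,0,20],"fingers":1},{"delta_pos":[3.4,-9.65,13.8],"dr":[0,0,20],"fingers":1}]'

```text
time: 14.8
tool_pos: [0.5254, -0.2852, 0.0869]
tool_rot: [3.137, -0.006, -3.141]
contact_force: [0.1, 0.2, -0.6]
opening: 0.0006
grip_force: 0.0
```

```bash
python3 -c "
from h import *
snap('side');go((.526,-.289,.066),180)"
```

```text
t14.85 pos [ 0.5266 -0.286   0.0885] rpy [ 1.7987e+02 -1.6000e-01 -1.7997e+02] F [ 0.1 -0.4 -0.2] M [ 0.08 -0.03  0.  ] op 0.0007 gf 0.0 q6 -2.20
delta cm [ 0.05 -0.3   2.25] dr [ 0.13 -0.16  0.03]
```

Pressing: down to contact, then about 6 mm more.

Call:
step_arm --increments '[{"delta_pos":[0,-0.2,0.8],"dr":[0,0,0],"fingers":1},{"delta_pos":[0,-0.2,1.6],"dr":[0,0,0],"fingers":1},{"delta_pos":[0,-0.2,2.0],"dr":[0,0,0],"fingers":1},{"delta_pos":[0,-0.2,2.3],"dr":[0,0,0],"fingers":1},{"delta_pos":[0,-0.2,2.4],"dr":[0,0,0],"fingers":1}]'

```text
time: 15.48
tool_pos: [0.5275, -0.2893, 0.0664]
tool_rot: [-3.141, 0.001, 3.141]
contact_force: [-0.1, 1.1, 4.9]
opening: 0.0006
grip_force: 2.4
```

```bash
python3 -c "
from h import *
st()"
```

```text
t15.47 pos [ 0.5275 -0.2893  0.0664] rpy [-1.7997e+02  6.0000e-02  1.7996e+02] F [-0.1  1.1  4.9] M [ 0.17  0.04 -0.  ] op 0.0006 gf 2.4 q6 -2.20
```

Fz is 4.9 N, near full travel. A little further, until it clearly hits the stop.

Call:
step_arm --increments '[{"delta_pos":[0,0,0.1],"dr":[0,0,0],"fingers":1},{"delta_pos":[0,0,0.2],"dr":[0,0,0],"fingers":1},{"delta_pos":[0,0,0.25],"dr":[0,0,0],"fingers":1},{"delta_pos":[0,0,0.25],"dr":[0,0,0],"fingers":1},{"delta_pos":[0,0,0.25],"dr":[0,0,0],"fingers":1}]'

```text
time: 16.1
tool_pos: [0.5276, -0.2894, 0.066]
tool_rot: [-3.14, 0.002, 3.141]
contact_force: [-4.6, 3.8, 18.4]
opening: 0.0008
grip_force: 9.1
```

```bash
python3 -c "
from h import *
st()"
```

```text
t16.10 pos [ 0.5276 -0.2894  0.066 ] rpy [-1.7993e+02  1.1000e-01  1.7997e+02] F [-4.6  3.8 18.4] M [0.68 0.69 0.01] op 0.0008 gf 9.1 q6 -2.20
```

The force jumped to 18 N with no further travel, so the button is fully pressed. Backing off straight up.

Call:
step_arm --increments '[{"delta_pos":[0,0,-1],"dr":[0,0,0],"fingers":1},{"delta_pos":[0,0,-4],"dr":[0,0,0],"fingers":1},{"delta_pos":[0,0,-8],"dr":[0,0,0],"fingers":1},{"delta_pos":[0,0,-12],"dr":[0,0,0],"fingers":1},{"delta_pos":[0,0,-12],"dr":[0,0,0],"fingers":1}]'

```text
time: 16.73
tool_pos: [0.5284, -0.2902, 0.1868]
tool_rot: [-3.138, 0.005, 3.141]
contact_force: [-0.1, -0.2, 0.4]
opening: 0.0005
grip_force: 0.0
```

```bash
python3 -c "
from h import *
lift_est('end.png');s=st()
a=cv2.imread('pics/end.png');b=cv2.imread('pics/side0.png')
print('scene diff jar/cup px',[int((np.abs(a[v-15:v+15,u-15:u+15].astype(int)-b[v-15:v+15,u-15:u+15]).max(2)>40).sum()) for u,v in ((391,238),(294,130),(292,265))])
if s['tool_pos'][2]>.15: print(robot.hand_in())"
```

```text
[264, 251, 239, 234] (down 244 242 232 228; land 237 231 226 225; lift12 232 228 224 224)
t16.77 pos [ 0.5275 -0.2895  0.1845] rpy [-1.7992e+02  1.1000e-01  1.7997e+02] F [-0.1  0.8 -1.1] M [ 0.01 -0.03 -0.01] op 0.0006 gf 0.0 q6 -2.20
scene diff jar/cup px [0, 30, 0]
the job is handed in; nothing more can be done
None
```

The knob is seated fully down in the green gear, the start button was then pressed to its stop, the arm is clear of everything, and the job was handed in at about 17 s; the jar and scraper look unmoved, the cup area differed by a few pixels that I did not check further, and I did not check the batten.

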